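# Open the powder hood to its working mark and slide the tablet cutter in

### The job

Make the powder hood ready for cutting tablets: with your fingertips push its sliding front window up from beneath the lip until the lip is level with the pointer of the marker on the right-hand post, and leave it standing there; don't pinch the lip or press on its top. Then push the tablet cutter along the bench, under the open window, until all of it is inside the hood, behind the window. Only push, gently: grip nothing, pick nothing up, and leave the jars, bottle, cups, strip and tape where they stand.

Things in the scene. Friction and masses are not known exactly. Their poses are not given: they have to be found in the camera images.
- hood: powder hood, 380 wide, 220 deep, 500 mm tall, clear sides, fixed; no floor or sill, the bench runs through. Origin: on the bench below the middle of the window's thickness; x points into the hood, y left, z up. Its two front posts are 30 mm wide, 320 mm apart inside, fronts at x = -19 mm.
- sash (a joint): height of the sliding window in m: 0 closed, 0.21 fully up. It slides straight up between the posts, is balanced by counterweights and stays where it is left; 3 to 4 N moves it. Its lower edge is 12 mm + this value over the bench.
- lip (a point): middle of the front edge of the window's lip, a level ledge 260 mm wide, 7 mm thick, standing out 30 mm toward the robot from the window's flat bottom rail (rail front at hood x = -6 mm, this point at -36 mm). Point half-way through its thickness: the underside is 3.5 mm lower, the window's lower edge 53.5 mm lower. Axes as the hood's; moves with the window (65.5 mm over the bench when closed).
- mark (a point): tip of the pointer of the black height marker, a small clamp with a thumbscrew on the right-hand front post (fixed; its height differs each time). It ends 9 mm to the right of the lip's right end; the lip is level with it when lip and mark are at the same height. Axes as the hood's.
- cutter: the tablet cutter; origin at the middle of its underside, axes as at cutter_mid
- cutter_mid (a point): teal tablet cutter with a flat lid (shut, fixed), 97 x 46 x 20 mm, about 0.15 kg (1 to 2 N slides it), loose on the bench in front of the hood. Its middle, half-way up (10 mm over the bench). x runs along its length, which lies roughly across the hood's front, y across its width; its tab is at the -x end.
- cutter_a (a point): corner of the cutter at -50, +23 mm from its middle (x, y of its own axes), 10 mm over the bench
- cutter_b (a point): corner of the cutter at -50, -23 mm
- cutter_c (a point): corner of the cutter at +47, +23 mm
- cutter_d (a point): corner of the cutter at +47, -23 mm
- jar: wide white screw jar, 62 mm across, 84 mm tall, standing inside the hood at its left side; origin at the centre of its underside
- vial: narrow white screw jar, 39 mm across, 72 mm tall, standing inside the hood at its right side; origin at the centre of its underside
- bottle: small white tablet bottle with a screw cap, 38 mm across, 68 mm tall, on the bench in front of the hood's left post; origin at the centre of its underside
- cups: stack of clear dose cups, 46 mm across, 58 mm tall, on the bench in front of the hood's right post; origin at the centre of its underside
- blister: flat blister strip, 38 x 90 x 5 mm, on the bench to the right of the cutter; origin at the centre of its underside
- tape: roll of clear tape, 53 mm across, 18 mm tall, lying on the bench to the right, nearer the robot; origin at the centre of its underside

How it is judged:
By the outcome, as a careful person would: the job done as asked, in the order asked, and still so for the second after the job is handed in, with the robot touching nothing.
It also fails if it takes over 72 s, if anything falls off the work surface, if the arm or the gripper's body presses on something with over 40 N, if the wrist force passes 120 N, or if a joint passes its speed limit or range.

### The arm

A 6-joint arm with a two-finger parallel gripper is mounted at the origin on a cart in front of the work surface, level with it; the furniture and walls round the work are solid. World frame = base frame: x ahead of the robot, y to its left, z up, the work surface at z = 0. Lengths are in m, angles in degrees, forces in N, time in s.
With the tool pointing down it reaches from about 0.25 to 0.725 m from the base axis. Payload 9.7 kg.
Tool frame: the origin (TCP) lies midway between the tips of the shut fingers; the grasp point (between the pads) lies 19 mm behind it (bot.hold_point_z is the distance from the TCP to the grasp point, in m); z points along the fingers, y is the line along which they close (so a half turn about z gives the same grasp; the last joint's range is limited). The gripper opens to 85 mm and grips with 20 to 120 N. Pads are 22 mm wide; open, the fingers measure 114 mm over their backs; the gripper's body (76 mm by 85 mm) begins 54 mm behind the grasp point. The pads swing forward as they close: fully open they stand 13 mm farther back than shut.
Start: joints at [-66.177, 4.979, 10.078, 95.1, 0, 90], TCP at [0.222, -0.503, 0.231] pointing down, gripper open.
Joint ranges: [-179.16, 179.16], [-48.56, 103.87], [-65.8, 70.77], [-126.05, 130.52], [-82.76, 87.17], [-180, 180]. Speed limits (degrees/s): [127.2, 127.2, 147.25, 180, 180, 180].

### API

Orientations are given as [roll, pitch, yaw] about the fixed x, y, z axes, in that order (R = Rz(yaw) Ry(pitch) Rx(roll)).
In Python, from workcell import bot gives the robot as it stands.
- The arm moves only by the tool play_rows, never from a script. Its argument "steps" is a list that holds one entry, the list of rows, each a list of 4 numbers: the shift along the tool's x, y, z in m, then the turn about the tool's z in rad. In form: [[[tx, ty, tz, yaw], ...]]. A call has exactly 5 rows; each row shifts and turns the commanded pose from where the row before left it, along the tool's axes as they then stand; what a row does not reach is not made up. A row lasts 1/12 s, in which the tool goes at most 41.7 mm and 7.16 degrees, less where a joint would pass 70% of its speed; a pose out of reach is approached as far as the arm can. A call is refused whole if a number of a shift passes 0.0417 or a number of a turn 0.125, either way. A call with a gripper value outside its range is refused whole. "gripper" is the finger opening in m, from 0 to 0.0854, set as the call begins (left out, the last holds). The fingers move at their own pace and stop on an object; "squeeze" is the grip in N (left out, the last holds). Time passes only in rows, so rows that do not move let the fingers close, or fill a call up. It gives the time, the measured TCP pose, the force, the opening and the grip force at its end, in the units of the state.
- bot.get_obs(): the state, without advancing time (a new reading comes with each control period).
- bot.camera(name): name is "scene" or "top" or "wrist"; returns a dict with "img" (480x640x3 uint8, blue, green, red), "vfov" (degrees; the focal length in pixels is half the picture's height over the tangent of half this angle, whatever the lens; pixels are square), "cx", "cy" (the principal point, pixels), "D" ([k1, k2, p1, p2, k3] as OpenCV has them; the pictures are not rectified), "xyz" and "attitude" of the camera in the world. Camera axes: x right, y down, z forward; pixel columns grow to the right and rows downward; lengths in m; the calibration is good to about 2 mm. A picture is of the moment at which its call begins. There is no depth.
- bot.job_done(): hands the job in; it is judged then, once.
The state is a dict: "time": time; "q": joint angles; "qd": joint speeds; "joint_efforts": joint torques, N m; "ee_pos": TCP position; "tcp_rot": TCP orientation; "wrist_force": force on the tool from outside, world axes, zero at the start; "torque": the same for the moment, N m; "opening": finger opening in m; "grasp_force": force on a finger pad.
Only numpy, scipy, OpenCV 4.12 (cv2) and the standard library are available. Lean on these libraries where they do the work, as an engineer would, in place of code of your own. Each camera call takes 0.05 s, during which the arm holds its last target. There are 200 camera calls.

## Working session

There is one attempt and no reset: what is moved stays moved. The work goes in short steps, Python scripts to look and compute and a tool call to move; the robot and the scene stay as the last step left them, time stands still between calls to the robot, and variables do not carry over. Pictures are saved under pics/ and viewed, at most 10 in all, crops included, and the job is handed in when it is done.

Besides the shell and the picture viewer there is one more tool, called after "Request:" as name(argument=value, ...), one argument or row to a line, values as JSON. play_rows: Moves the arm, as the interface text tells. Its arguments: {"type":"object","properties":{"steps":{"type":"array","items":{"type":"array","items":{"type":"array","items":{"type":"number"}}}},"gripper":{"type":"number"},"squeeze":{"type":"number"}},"required":["steps"]}

```bash
mkdir -p pics; cat > h.py <<'E'
import numpy as np, cv2
from scipy.spatial.transform import Rotation as R
from workcell import bot
def snap(n,f=None):
    c=bot.camera(n)
    if f: cv2.imwrite('pics/'+f,c['img'])
    return c
def K(c):
    f=240/np.tan(np.radians(c['vfov'])/2); return np.array([[f,0,c['cx']],[0,f,c['cy']],[0,0,1]])
def rot(c):
    a=np.array(c['attitude'],float)
    return a if a.shape==(3,3) else R.from_euler('xyz',a,degrees=True).as_matrix()
def rays(c,uv):
    p=cv2.undistortPoints(np.array(uv,float).reshape(-1,1,2),K(c),np.array(c['D'],float)).reshape(-1,2)
    return (rot(c)@np.c_[p,np.ones(len(p))].T).T
def plane(c,uv,z):
    d=rays(c,uv); o=np.array(c['xyz']); return o+d*((z-o[2])/d[:,2])[:,None]
def tri(c1,u1,c2,u2):
    out=[]
    for a,b in zip(rays(c1,u1),rays(c2,u2)):
        A=np.zeros((3,3));v=np.zeros(3)
        for o,d in((c1['xyz'],a),(c2['xyz'],b)):
            d=d/np.linalg.norm(d);P=np.eye(3)-np.outer(d,d);A+=P;v+=P@np.array(o)
        out.append(np.linalg.solve(A,v))
    return np.array(out)
def proj(c,X):
    r=rot(c); t=-r.T@np.array(c['xyz'])
    return cv2.projectPoints(np.array(X,float).reshape(-1,1,3),cv2.Rodrigues(r.T)[0],t,K(c),np.array(c['D'],float))[0].reshape(-1,2)
E
python3 - <<'E'
from h import *
for n in('scene','top'):
    c=snap(n,n+'0.png'); print(n,c['xyz'],c['attitude'],c['vfov'],c['cx'],c['cy'],c['D'])
print(bot.get_obs())
E
```

```text
scene [0.16632518 0.43932006 0.92978827] [-140.67065955    0.25972553 -141.22713742] 47.135039975239366 322.09766837190386 241.40407391888527 [-0.10934478  0.          0.          0.          0.        ]
top [ 0.52038988 -0.05367593  1.07097746] [-176.38722247   -0.63401353  -89.05770901] 54.67852033368959 322.95089719705305 247.71835783872848 [-0.10092168  0.          0.          0.          0.        ]
{'time': 0.1, 'q': array([-6.61759772e+01,  5.00881208e+00,  1.00402956e+01,  9.50993801e+01,
        1.87517720e-05,  9.00005377e+01]), 'qd': array([-0.01931713, -0.06242007,  0.11860097,  0.00956387, -0.00988139,
        0.01732621]), 'joint_efforts': array([ 7.88835478e-04, -5.21562016e+01,  4.65653729e+01,  1.59567478e-02,
        5.02622379e-05,  1.28477700e-05]), 'ee_pos': array([ 0.22208203, -0.5029559 ,  0.23065734]), 'tcp_rot': array([-1.79932103e+02, -1.81145297e-05,  2.38234851e+01]), 'wrist_force': array([-0.27581877, -0.05865323, -0.46863496]), 'torque': array([-0.03833211, -0.00120074, -0.04197258]), 'grasp_force': 0.0, 'opening': 0.08521668208753161}
```

View pics/scene0.png

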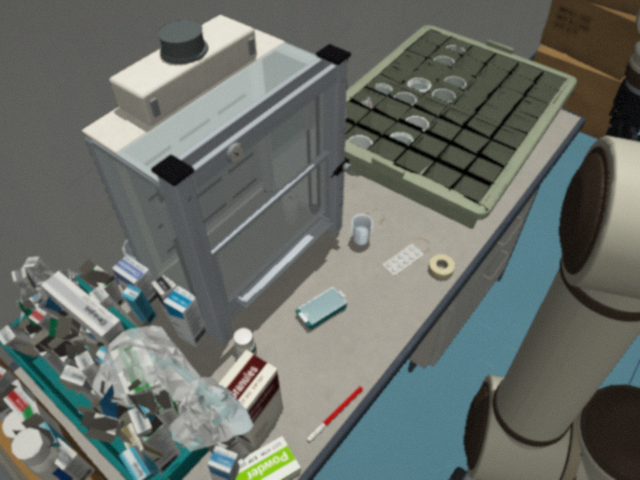

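View pics/top0.png

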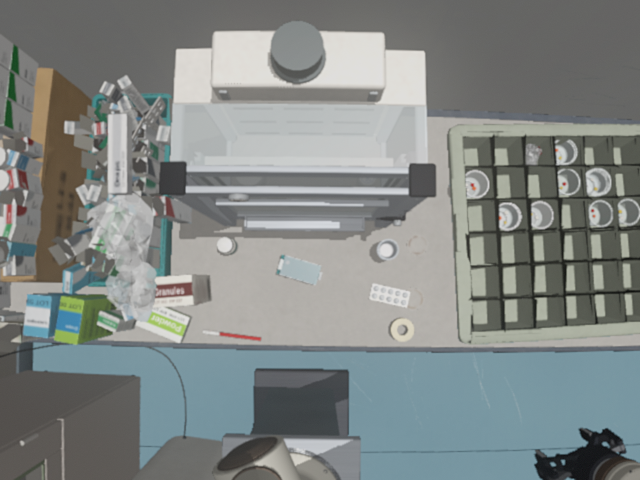

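The scene view shows the hood with the closed window's bright lip at about (240–312, 237–302), the black marker near (342,168) and the cutter at (321,308). The top view shows the lip at (245–367, 222), the marker near (398,221) and the cutter at (300,269). I'll enlarge these parts.

```bash
python3 - <<'E'
from h import *
s=cv2.imread('pics/scene0.png');t=cv2.imread('pics/top0.png')
a=cv2.resize(s[130:330,215:375],None,fx=3,fy=3,interpolation=cv2.INTER_CUBIC) #480x600
b=cv2.resize(t[205:295,220:420],None,fx=1.6,fy=1.6)
b=cv2.resize(t[205:240,335:415],(320,140),interpolation=cv2.INTER_CUBIC)
d=cv2.resize(t[205:240,225:305],(320,140),interpolation=cv2.INTER_CUBIC)
e=cv2.resize(t[245:295,265:335],(320,229),interpolation=cv2.INTER_CUBIC)
r=np.zeros((600,320,3),np.uint8); r[:140]=b; r[150:290]=d; r[300:529]=e
cv2.imwrite('pics/crop0.png',np.hstack([a,r]))
c=bot.camera('top'); cs=bot.camera('scene')
for n,cc,z in(('top',c,.02),('scene',cs,.02)):
    h=cv2.cvtColor(cc['img'],cv2.COLOR_BGR2HSV)
    m=cv2.inRange(h,(80,50,60),(100,255,255)); 
    y0,y1,x0,x1=(245,295,265,335) if n=='top' else (280,335,285,355)
    mm=np.zeros_like(m);mm[y0:y1,x0:x1]=m[y0:y1,x0:x1]
    k=max(cv2.findContours(mm,0,2)[0],key=cv2.contourArea)
    bx=cv2.boxPoints(cv2.minAreaRect(k)); print(n,cv2.contourArea(k),bx.tolist()); print(plane(cc,bx,z).round(4), plane(cc,[np.mean(k.reshape(-1,2),0)],z))
E
```

```text
top 5.0 [[281.0, 255.0], [283.0, 255.0], [283.0, 258.0], [281.0, 258.0]]
[[0.5688 0.0306 0.02  ]
 [0.5689 0.026  0.02  ]
 [0.562  0.0259 0.02  ]
 [0.562  0.0304 0.02  ]] [[0.56541016 0.0282293  0.02      ]]
scene 132.5 [[304.8000183105469, 322.60003662109375], [344.0000305175781, 303.00006103515625], [347.8000183105469, 310.60003662109375], [308.6000061035156, 330.20001220703125]]
[[ 0.5365  0.0378  0.02  ]
 [ 0.505  -0.0443  0.02  ]
 [ 0.4886 -0.035   0.02  ]
 [ 0.5202  0.0461  0.02  ]] [[0.51302695 0.00310179 0.02      ]]
```

View pics/crop0.png

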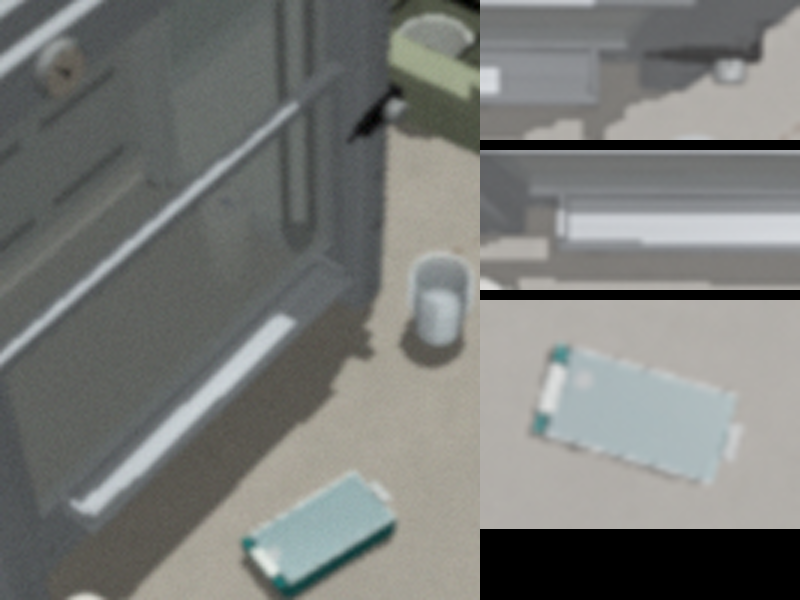

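Crops: in the top view the lip's front corners are at about (245.5,229) and (364.5,230), the pointer tip is at (376,218), and the cutter corners are at (282,255), (277.5,274), (316,285) and (321,265). In the scene view the lip's front corners are at (246,307) and (330,224), and the pointer tip is at (332,176).

```bash
python3 - <<'E'
from h import *
T=bot.camera('top');S=bot.camera('scene')
lt=[[245.5,228.8],[364.5,230.5]]; ls=[[245.7,306.7],[330,224.3]]
print('lip tri',tri(T,lt,S,ls).round(4)); 
P=plane(T,lt,.067); print('lip plane top',P.round(4), plane(S,ls,.067).round(4), np.linalg.norm(P[0]-P[1]))
m=tri(T,[[376.3,218]],S,[[331.7,176]]); print('mark',m, proj(T,m),proj(S,m))
c=plane(T,[[282.1,254.8],[277.5,274.1],[315.8,285],[321.2,265.3]],.02);print(c.round(4),c.mean(0))
u=(c[0]+c[1]-c[2]-c[3])[:2]; print('len',np.linalg.norm(u)/2,np.degrees(np.arctan2(u[1],u[0])))
# bottle, cups
print('bottle',plane(T,[[225,245]],.068),'cups',plane(T,[[387,250]],.058),'blister',plane(T,[[390,295]],.005),'tape',plane(T,[[402,330]],.018))
# posts: inner edges? bench edge
print('benchedge',plane(T,[[250,345]],0))
E
```

```text
lip tri [[ 0.6213  0.1041  0.0742]
 [ 0.6236 -0.1521  0.0731]]
lip plane top [[ 0.6223  0.1054  0.067 ]
 [ 0.6231 -0.1535  0.067 ]] [[ 0.6248  0.1011  0.067 ]
 [ 0.628  -0.1555  0.067 ]] 0.25895030306337985
mark [[ 0.63302723 -0.16365499  0.19666982]] [[376.6889338  218.55624738]] [[331.02629877 175.96245498]]
[[ 0.5693  0.0281  0.02  ]
 [ 0.5254  0.0376  0.02  ]
 [ 0.5023 -0.0495  0.02  ]
 [ 0.547  -0.0609  0.02  ]] [ 0.53599542 -0.01117806  0.02      ]
len 0.09088075825312382 75.54252174664326
bottle [[0.58616048 0.14896097 0.068     ]] cups [[ 0.58192204 -0.20439696  0.058     ]] blister [[ 0.48170561 -0.22016741  0.005     ]] tape [[ 0.40334456 -0.24640604  0.018     ]]
benchedge [[0.36179261 0.09921488 0.        ]]
```

Every move keeps the tool's z axis, yet lifting from beneath the lip with downward fingers would put the gripper's body into the window. I'll square up the tool first, close the fingers, and then see how the arm behaves at its reach limit in free space.

Request:
play_rows(
  steps=[
    [[0, 0, 0, 0.083], [0, 0, 0, 0.083], [0, 0, 0, 0.083], [0, 0, 0, 0.083], [0, 0, 0, 0.083]],
  ],
  gripper=0,
)

```text
time: 0.72
ee_pos: [0.2222, -0.5031, 0.2312]
tcp_rot: [-180.0, 0.0, -0.2]
wrist_force: [-0.1, 0.5, 0.7]
opening: 0.026
grasp_force: 0.0
```

Request:
play_rows(
  steps=[
    [[0.04, 0, -0.01, 0], [0.04, 0, -0.01, 0], [0.04, 0, -0.01, 0], [0.04, 0, -0.01, 0], [0.04, 0, -0.01, 0]],
  ],
)

```text
time: 1.13
ee_pos: [0.4238, -0.5025, 0.2818]
tcp_rot: [180.0, -0.0, 0.0]
wrist_force: [0.7, -1.9, 0.1]
opening: -0.0
grasp_force: 0.0
```

Request:
play_rows(
  steps=[
    [[0.04, 0, 0, 0], [0.04, 0, 0, 0], [0.02, 0, 0, 0], [0.02, 0, 0, 0], [0.02, 0, 0, 0]],
  ],
)

```text
time: 1.55
ee_pos: [0.5625, -0.5015, 0.2794]
tcp_rot: [180.0, -0.0, 0.1]
wrist_force: [33.7, -28.7, 67.1]
opening: -0.0001
grasp_force: 0.0
```

```bash
python3 -c "
from h import *
o=bot.get_obs();print(o)"
```

```text
{'time': 1.55, 'q': array([-4.17180022e+01,  4.55041868e+01,  7.07878315e+01,  1.15243637e+02,
       -1.10182433e-03,  1.38194502e+02]), 'qd': array([11.84188081, 22.41790809,  5.12707618, 16.33154244, -0.06645839,
       12.21141264]), 'joint_efforts': array([-2.99859736e-01, -8.45700645e+01,  4.11947429e+01,  4.17979695e-01,
        4.72116529e-02, -3.34997904e-01]), 'ee_pos': array([ 0.56253579, -0.50152559,  0.27935133]), 'tcp_rot': array([ 1.79972510e+02, -2.90874469e-02,  8.75021456e-02]), 'wrist_force': array([ 33.74304688, -28.74220261,  67.11556863]), 'torque': array([-1.90643476, -2.089984  ,  0.07717066]), 'grasp_force': 0.0, 'opening': -6.413833835018264e-05}
```

Joint 3 has just reached its end stop (70.8°), so I'll back off and then probe slowly.

Request:
play_rows(
  steps=[
    [[-0.01, 0, 0, 0], [-0.01, 0, 0, 0], [0, 0, 0, 0], [0, 0, 0, 0], [0, 0, 0, 0]],
  ],
)

```text
time: 1.97
ee_pos: [0.5414, -0.5021, 0.2818]
tcp_rot: [179.9, -0.2, 0.0]
wrist_force: [0.6, 0.1, 0.5]
opening: 0.0002
grasp_force: 0.0
```

Request:
play_rows(
  steps=[
    [[0.004, 0, 0, 0], [0.004, 0, 0, 0], [0.004, 0, 0, 0], [0.004, 0, 0, 0], [0.004, 0, 0, 0]],
  ],
)

```text
time: 2.38
ee_pos: [0.5614, -0.5018, 0.2812]
tcp_rot: [179.9, -0.1, 0.0]
wrist_force: [17.9, -15.2, 14.2]
opening: -0.0001
grasp_force: 0.0
```

Request:
play_rows(
  steps=[
    [[0.004, 0, 0, 0], [0.004, 0, 0, 0], [0.004, 0, 0, 0], [0.004, 0, 0, 0], [0.004, 0, 0, 0]],
  ],
)

```text
time: 2.8
ee_pos: [0.5761, -0.4972, 0.276]
tcp_rot: [179.5, -0.5, 0.0]
wrist_force: [0.2, 0.7, -0.3]
opening: 0.0001
grasp_force: 0.0
```

```bash
python3 -c "
from h import *
o=bot.get_obs();print(o['q'],o['ee_pos'],o['tcp_rot']);print([a for a in dir(bot) if a[0]!='_'])"
```

```text
[-4.07912986e+01  4.57479924e+01  7.07655067e+01  1.14321800e+02
 -2.24170990e-03  1.39162759e+02] [ 0.57612613 -0.49716079  0.27599508] [ 1.79543355e+02 -5.24885516e-01  4.80208257e-02]
['PlanningError', 'camera', 'get_obs', 'hold_point_z', 'job_done']
```

Request:
play_rows(
  steps=[
    [[0.008, 0.006, 0, 0], [0.008, 0.006, 0, 0], [0.008, 0.006, 0, 0], [0.008, 0.006, 0, 0], [0.008, 0.006, 0, 0]],
  ],
)

```text
time: 3.22
ee_pos: [0.5971, -0.5113, 0.2578]
tcp_rot: [178.5, -1.8, 0.1]
wrist_force: [0.8, 0.1, -0.8]
opening: 0.0003
grasp_force: 0.0
```

Request:
play_rows(
  steps=[
    [[-0.01, -0.01, 0, 0], [-0.01, -0.01, 0, 0], [-0.01, -0.01, 0, 0], [-0.01, -0.01, 0, 0], [0, 0, 0, 0]],
  ],
)

```text
time: 3.63
ee_pos: [0.5555, -0.4697, 0.2566]
tcp_rot: [178.5, -1.7, 0.1]
wrist_force: [0.5, -0.4, 1.1]
opening: 0.0
grasp_force: 0.0
```

```bash
python3 -c "
from h import *
o=bot.get_obs();print(o['q'],o['ee_pos'],o['tcp_rot'])"
```

```text
[-4.02065727e+01  3.12004311e+01  4.58579356e+01  1.02388181e+02
 -2.15334950e-02  1.39744354e+02] [ 0.55546682 -0.46965534  0.25657614] [ 1.78516695e+02 -1.71777731e+00  7.08846781e-02]
```

Pushing past the reach limit makes the arm tilt the tool outward, and the tilt stays. That's how I can get the fingers pointing forward. I'll do this in front of the hood, high up, where the tilt will point along +x.

Request:
play_rows(
  steps=[
    [[-0.04, 0, -0.03, 0], [-0.04, 0, -0.03, 0], [-0.04, 0, -0.03, 0], [-0.04, 0, -0.03, 0], [-0.01, -0.02, -0.03, 0]],
  ],
)

```text
time: 4.05
ee_pos: [0.4061, -0.4501, 0.3816]
tcp_rot: [178.5, -1.7, -0.1]
wrist_force: [2.1, -0.5, 0.8]
opening: -0.0
grasp_force: 0.0
```

Request:
play_rows(
  steps=[
    [[0, -0.04, 0, 0], [0, -0.04, 0, 0], [0, -0.04, 0, 0], [0, -0.04, 0, 0], [0, -0.04, 0, 0]],
  ],
)

```text
time: 4.47
ee_pos: [0.4096, -0.2467, 0.3762]
tcp_rot: [178.5, -1.8, 0.0]
wrist_force: [0.8, 0.3, -0.1]
opening: -0.0002
grasp_force: 0.0
```

Request:
play_rows(
  steps=[
    [[0, -0.04, 0, 0], [0, -0.04, 0, 0], [0, -0.04, 0, 0], [0, -0.04, 0, 0], [0, -0.04, 0, 0]],
  ],
)

```text
time: 4.88
ee_pos: [0.4097, -0.0463, 0.3713]
tcp_rot: [178.5, -1.8, 0.0]
wrist_force: [0.3, -0.6, 0.5]
opening: -0.0003
grasp_force: 0.0
```

Request:
play_rows(
  steps=[
    [[0, -0.02, 0, 0], [0, 0, -0.03, 0], [0, 0, -0.03, 0], [0, 0, -0.03, 0], [0, 0, -0.03, 0]],
  ],
)

```text
time: 5.3
ee_pos: [0.406, -0.0245, 0.4918]
tcp_rot: [178.5, -1.8, 0.1]
wrist_force: [1.2, -0.1, -0.1]
opening: -0.0001
grasp_force: 0.0
```

```bash
python3 -c "
from h import *
o=bot.get_obs();print(o['q'],o['ee_pos'],o['tcp_rot'])"
```

```text
[-2.45640562e+00 -4.14072224e-02  3.68998971e+01  1.25072784e+02
 -1.41528922e+00  1.77437548e+02] [ 0.40597174 -0.02446131  0.49176505] [ 1.78502586e+02 -1.80338329e+00  1.06534485e-01]
```

Request:
play_rows(
  steps=[
    [[0, 0, -0.01, 0], [0, 0, -0.01, 0], [0, 0, -0.01, 0], [0, 0, -0.01, 0], [0, 0, -0.01, 0]],
  ],
)

```text
time: 5.72
ee_pos: [0.4053, -0.0237, 0.5303]
tcp_rot: [178.5, -2.5, 0.1]
wrist_force: [-0.1, -0.2, 0.7]
opening: 0.0001
grasp_force: 0.0
```

Request:
play_rows(
  steps=[
    [[0, 0, -0.015, 0], [0, 0, -0.015, 0], [0, 0, -0.015, 0], [0, 0, -0.015, 0], [0, 0, -0.015, 0]],
  ],
)

```text
time: 6.13
ee_pos: [0.3962, -0.0227, 0.5516]
tcp_rot: [178.3, -5.6, 0.2]
wrist_force: [-0.2, -0.6, -0.7]
opening: -0.0001
grasp_force: 0.0
```

```bash
python3 -c "
from h import *
o=bot.get_obs();print(o['q'],o['ee_pos'],o['tcp_rot'])"
```

```text
[ -2.24614215   2.85235229  48.99169142 130.46748328  -1.433681
 177.58992905] [ 0.39619121 -0.02267582  0.55155283] [ 1.78328397e+02 -5.60654425e+00  1.74761743e-01]
```

Request:
play_rows(
  steps=[
    [[0.005, 0, -0.03, 0], [0.005, 0, -0.03, 0], [0.005, 0, -0.03, 0], [0.005, 0, -0.03, 0], [0.005, 0, -0.03, 0]],
  ],
)

```text
time: 6.55
ee_pos: [0.3965, -0.0203, 0.5947]
tcp_rot: [178.0, -12.2, 0.4]
wrist_force: [0.1, 0.2, -0.5]
opening: 0.0
grasp_force: 0.0
```

Request:
play_rows(
  steps=[
    [[0.01, 0, -0.038, 0], [0.01, 0, -0.038, 0], [0.01, 0, -0.038, 0], [0.01, 0, -0.038, 0], [0.01, 0, -0.038, 0]],
  ],
)

```text
time: 6.97
ee_pos: [0.3895, -0.0165, 0.6489]
tcp_rot: [177.6, -20.5, 0.7]
wrist_force: [1.2, -0.4, -0.3]
opening: 0.0002
grasp_force: 0.0
```

```bash
python3 -c "
from h import *
o=bot.get_obs();print(o['q'],o['ee_pos'],o['tcp_rot'])"
```

```text
[ -1.1855755    2.62772279  63.61555755 130.46374044  -1.70169487
 178.21871297] [ 0.38951605 -0.01652621  0.64893349] [177.63293814 -20.46085401   0.71486184]
```

Request:
play_rows(
  steps=[
    [[0.015, 0, -0.035, 0], [0.015, 0, -0.035, 0], [0.015, 0, -0.035, 0], [0.015, 0, -0.035, 0], [0.015, 0, -0.035, 0]],
  ],
)

```text
time: 7.38
ee_pos: [0.3776, -0.0118, 0.695]
tcp_rot: [177.3, -27.7, 1.1]
wrist_force: [0.7, 0.3, -0.3]
opening: 0.0001
grasp_force: 0.0
```

Request:
play_rows(
  steps=[
    [[0.02, 0, -0.03, 0], [0.02, 0, -0.03, 0], [0.02, 0, -0.03, 0], [0.02, 0, -0.03, 0], [0.02, 0, -0.03, 0]],
  ],
)

```text
time: 7.8
ee_pos: [0.339, -0.0069, 0.7204]
tcp_rot: [176.9, -31.8, 1.5]
wrist_force: [0.3, 1.1, 0.6]
opening: 0.0002
grasp_force: 0.0
```

```bash
python3 -c "
from h import *
o=bot.get_obs();print(o['q'],o['ee_pos'],o['tcp_rot'])"
```

```text
[  1.42469552  -1.5102051   70.71690378 130.46444789  -3.07263821
 179.94338878] [ 0.33895592 -0.00685119  0.7203552 ] [176.89236544 -31.75960924   1.49118057]
```

Request:
play_rows(
  steps=[
    [[-0.005, 0.007, -0.025, -0.015], [-0.008, 0.007, -0.038, -0.015], [-0.008, 0.007, -0.038, -0.015], [-0.008, 0.007, -0.038, 0], [-0.008, 0.007, -0.038, 0]],
  ],
)

```text
time: 8.22
ee_pos: [0.2555, -0.0317, 0.7624]
tcp_rot: [173.1, -39.4, 5.5]
wrist_force: [0.0, 0.2, 0.5]
opening: -0.0002
grasp_force: 0.0
```

```bash
python3 -c "
from h import *
o=bot.get_obs();print(o['q'],o['ee_pos'],o['tcp_rot'])"
```

```text
[-11.26479041  -9.55149785  70.72092115 130.46613527   3.77845106
 167.13423647] [ 0.25552862 -0.03174634  0.76239844] [173.06793787 -39.44920427   5.45746   ]
```

Request:
play_rows(
  steps=[
    [[-0.009, -0.003, -0.038, 0], [-0.009, -0.003, -0.038, 0], [-0.009, -0.003, -0.038, 0], [-0.009, -0.003, -0.038, 0], [-0.009, -0.003, -0.038, 0]],
  ],
)

```text
time: 8.63
ee_pos: [0.1628, -0.0098, 0.7948]
tcp_rot: [170.5, -48.1, 7.2]
wrist_force: [-0.9, 1.6, -0.3]
opening: 0.0001
grasp_force: 0.0
```

Request:
play_rows(
  steps=[
    [[-0.01, -0.003, -0.035, 0], [-0.01, -0.003, -0.035, 0], [-0.01, -0.003, -0.035, 0], [0, 0, 0, 0], [0, 0, 0, 0]],
  ],
)

```text
time: 9.05
ee_pos: [0.1039, -0.0062, 0.8063]
tcp_rot: [168.8, -53.0, 8.7]
wrist_force: [1.0, -1.3, 0.3]
opening: -0.0001
grasp_force: 0.0
```

```bash
cat >> h.py <<'E'
def st():
    o=bot.get_obs();r=R.from_euler('xyz',o['tcp_rot'],degrees=True).as_matrix()
    print(o['time'],o['q'].round(1),o['ee_pos'].round(4),o['tcp_rot'].round(1),o['wrist_force'].round(1));print(r.round(3)); return o,r
E
python3 -c "
from h import *
st()"
```

```text
9.05 [ -6.8 -23.5  70.7 130.5   1.2 170.8] [ 0.1039 -0.0062  0.8063] [168.8 -53.    8.7] [ 1.  -1.3  0.3]
[[ 0.595 -0.005  0.804]
 [ 0.091 -0.993 -0.074]
 [ 0.799  0.117 -0.59 ]]
```

Tool tilt is now about 54° forward, which suits both the lift and the push. I'll bring it down in front of the lip.

Request:
play_rows(
  steps=[
    [[-0.008, -0.002, 0.02, 0.014], [-0.013, -0.003, 0.035, 0.014], [-0.013, -0.003, 0.035, 0.014], [-0.013, -0.003, 0.035, 0.014], [-0.013, -0.003, 0.035, 0.014]],
  ],
)

```text
time: 9.47
ee_pos: [0.1723, -0.0074, 0.7074]
tcp_rot: [172.7, -53.3, 3.9]
wrist_force: [0.1, 0.3, 0.8]
opening: 0.0001
grasp_force: 0.0
```

Request:
play_rows(
  steps=[
    [[-0.013, -0.001, 0.035, 0], [-0.013, -0.001, 0.035, 0], [-0.013, -0.001, 0.035, 0], [-0.013, -0.001, 0.035, 0], [-0.013, -0.001, 0.035, 0]],
  ],
)

```text
time: 9.88
ee_pos: [0.1997, -0.0046, 0.6267]
tcp_rot: [172.0, -48.2, 5.6]
wrist_force: [-1.1, 0.7, -0.4]
opening: 0.0
grasp_force: 0.0
```

```bash
python3 -c "
from h import *
o,r=st(); v=np.array([.55,-.024,.12])-o['ee_pos']; print(v,r.T@v)"
```

```text
9.8833 [-47.4 -47.5  16.3 113.7  30.3 141.9] [ 0.1997 -0.0046  0.6267] [172.  -48.2   5.6] [-1.1  0.7 -0.4]
[[ 0.664 -0.008  0.748]
 [ 0.065 -0.996 -0.068]
 [ 0.745  0.093 -0.66 ]]
[ 0.35034917 -0.01938063 -0.50673417] [-0.14622936 -0.03064683  0.59797777]
```

Request:
play_rows(
  steps=[
    [[0.013, 0, 0.015, 0], [0.02, 0, 0.022, 0], [0.02, 0, 0.022, 0], [0.02, 0, 0.022, 0], [0.02, 0, 0.022, 0]],
  ],
)

```text
time: 10.3
ee_pos: [0.2048, -0.023, 0.606]
tcp_rot: [173.4, -44.5, 4.7]
wrist_force: [-0.6, -0.3, -1.2]
opening: 0.0002
grasp_force: 0.0
```

```bash
python3 -c "
from h import *
o,r=st(); v=np.array([.55,-.024,.12])-o['ee_pos']; print(v,r.T@v)"
```

```text
10.3 [-56.1 -44.2  16.3 118.6  33.5 131.6] [ 0.2048 -0.023   0.606 ] [173.4 -44.5   4.7] [-0.6 -0.3 -1.2]
[[ 0.711  0.001  0.703]
 [ 0.059 -0.997 -0.058]
 [ 0.701  0.083 -0.709]]
[ 0.34523428 -0.00100226 -0.48595425] [-0.09503039 -0.03865617  0.5872088 ]
```

Request:
play_rows(
  steps=[
    [[0.004, 0, 0.004, 0], [0.004, 0, 0.004, 0], [0.005, 0, 0.005, 0], [0.006, 0, 0.006, 0], [0.007, 0, 0.007, 0]],
  ],
)

```text
time: 10.72
ee_pos: [0.2162, -0.0162, 0.5995]
tcp_rot: [173.4, -42.8, 6.9]
wrist_force: [-0.4, -0.6, -0.5]
opening: -0.0005
grasp_force: 0.0
```

```bash
python3 -c "
from h import *
o,r=st()"
```

```text
10.7167 [-17.1 -46.7  12.9 107.3   9.7 162.4] [ 0.2162 -0.0162  0.5995] [173.4 -42.8   6.9] [-0.4 -0.6 -0.5]
[[ 0.728  0.041  0.684]
 [ 0.088 -0.996 -0.034]
 [ 0.679  0.085 -0.729]]
```

The wrist had passed over joint 1's axis. It has unwound now and about 43° of tilt is left, which still clears the window and lip. I'll continue forward, then down.

Request:
play_rows(
  steps=[
    [[0.008, 0, 0.008, 0], [0.012, 0, 0.011, 0], [0.016, 0, 0.015, 0], [0.02, 0, 0.019, 0], [0.022, 0, 0.02, 0]],
  ],
)

```text
time: 11.13
ee_pos: [0.324, -0.0107, 0.5989]
tcp_rot: [173.4, -42.8, 7.1]
wrist_force: [0.5, -0.1, -0.4]
opening: -0.0001
grasp_force: 0.0
```

```bash
python3 -c "
from h import *
o,r=st(); v=np.array([.53,-.028,.13])-o['ee_pos']; print(v,r.T@v)"
```

```text
11.1333 [ -0.7 -39.3  11.9  98.1  -1.3 174.3] [ 0.324  -0.0107  0.5989] [173.4 -42.8   7.1] [ 0.5 -0.1 -0.4]
[[ 0.729  0.044  0.683]
 [ 0.09  -0.995 -0.032]
 [ 0.679  0.085 -0.729]]
[ 0.20603791 -0.01734989 -0.46893125] [-0.16976152 -0.01337668  0.48337485]
```

Request:
play_rows(
  steps=[
    [[-0.006, 0, 0.018, 0.012], [-0.011, -0.001, 0.032, 0.012], [-0.012, -0.001, 0.036, 0.012], [-0.012, -0.001, 0.036, 0.012], [-0.012, -0.001, 0.036, 0.012]],
  ],
)

```text
time: 11.55
ee_pos: [0.3931, -0.0161, 0.4448]
tcp_rot: [176.6, -43.0, 2.2]
wrist_force: [0.6, 0.3, 0.4]
opening: 0.0001
grasp_force: 0.0
```

Request:
play_rows(
  steps=[
    [[-0.012, -0.001, 0.036, 0], [-0.012, -0.001, 0.036, 0], [-0.012, -0.001, 0.036, 0], [-0.012, -0.001, 0.036, 0], [-0.012, -0.001, 0.036, 0]],
  ],
)

```text
time: 11.97
ee_pos: [0.477, -0.0189, 0.2752]
tcp_rot: [176.6, -42.5, 2.2]
wrist_force: [-0.0, -0.2, 1.2]
opening: -0.0001
grasp_force: 0.0
```

```bash
python3 -c "
from h import *
o,r=st(); v=np.array([.585,-.026,.048])-o['ee_pos']; print(v,r.T@v)"
```

```text
11.9667 [ -1.9 -47.8 -35.1  60.1  -0.6 176.9] [ 0.477  -0.0189  0.2752] [176.6 -42.5   2.2] [-0.  -0.2  1.2]
[[ 0.737 -0.001  0.676]
 [ 0.029 -0.999 -0.033]
 [ 0.675  0.044 -0.736]]
[ 0.10795992 -0.0070863  -0.22720376] [-0.07410902 -0.00294324  0.240471  ]
```

Request:
play_rows(
  steps=[
    [[0.01, 0, 0.009, 0], [0.019, 0, 0.017, 0], [0.019, 0, 0.017, 0], [0.017, 0, 0.016, 0], [0.007, 0, 0.009, 0]],
  ],
)

```text
time: 12.38
ee_pos: [0.5775, -0.0191, 0.2751]
tcp_rot: [176.6, -42.5, 2.2]
wrist_force: [0.1, -0.4, 0.1]
opening: 0.0001
grasp_force: 0.0
```

Request:
play_rows(
  steps=[
    [[-0.01, 0, 0.011, 0], [-0.02, 0, 0.022, 0], [-0.02, 0, 0.022, 0], [-0.02, 0, 0.022, 0], [-0.01, 0, 0.011, 0]],
  ],
)

```text
time: 12.8
ee_pos: [0.5744, -0.0243, 0.1515]
tcp_rot: [176.7, -42.2, 2.2]
wrist_force: [0.1, 0.3, -0.2]
opening: 0.0002
grasp_force: 0.0
```

```bash
python3 -c "
from h import *
o,r=st(); v=np.array([.585,-.026,.048])-o['ee_pos']; print(v,r.T@v)"
```

```text
12.8 [ -2.2 -33.6 -42.1  39.2  -0.4 176.7] [ 0.5744 -0.0243  0.1515] [176.7 -42.2   2.2] [ 0.1  0.3 -0.2]
[[ 0.741 -0.001  0.672]
 [ 0.028 -0.999 -0.033]
 [ 0.671  0.043 -0.74 ]]
[ 0.01058263 -0.00172256 -0.10353749] [-0.06171617 -0.00277131  0.08377593]
```

Request:
play_rows(
  steps=[
    [[-0.012, 0, 0.013, 0], [-0.02, -0.001, 0.022, 0], [-0.02, -0.001, 0.022, 0], [-0.02, -0.001, 0.022, 0], [-0.0055, 0, 0.0065, 0]],
  ],
)

```text
time: 13.22
ee_pos: [0.5738, -0.0261, 0.0352]
tcp_rot: [176.7, -42.1, 2.2]
wrist_force: [-1.1, -0.7, -2.3]
opening: 0.0003
grasp_force: 0.0
```

Request:
play_rows(
  steps=[
    [[0.007, 0, 0.007, 0], [0.008, 0, 0.007, 0], [0.008, 0, 0.007, 0], [0.008, 0, 0.007, 0], [0.006, 0, 0.005, 0]],
  ],
)

```text
time: 13.63
ee_pos: [0.6278, -0.0262, 0.0441]
tcp_rot: [176.6, -42.6, 2.2]
wrist_force: [-0.2, -0.8, 0.4]
opening: -0.0001
grasp_force: 0.0
```

```bash
python3 -c "
from h import *
o,r=st(); 
a=snap('scene')['img'][150:350,200:400]; w=snap('wrist')['img']
cv2.imwrite('pics/p1.png',np.hstack([cv2.resize(a,(400,400),interpolation=2),cv2.resize(w,(400,300)).copy() if 0 else cv2.copyMakeBorder(cv2.resize(w,(400,300)),0,100,0,0,0)]))"
```

```text
13.6333 [ -2.2 -20.2 -46.2  21.3  -0.4 176.7] [ 0.6278 -0.0262  0.0441] [176.6 -42.6   2.2] [-0.2 -0.8  0.4]
[[ 0.736 -0.001  0.677]
 [ 0.029 -0.999 -0.033]
 [ 0.677  0.044 -0.735]]
```

View pics/p1.png

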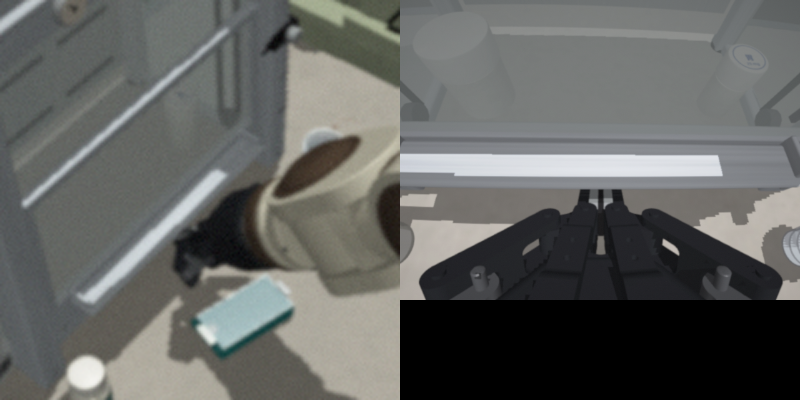

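The fingertips sit under the lip near its middle, hidden by it at about (600,190) in the wrist view, with the cutter untouched. I'll raise slowly.

Request:
play_rows(
  steps=[
    [[0.0027, 0, -0.003, 0], [0.0027, 0, -0.003, 0], [0.0034, 0, -0.0037, 0], [0.0034, 0, -0.0037, 0], [0.0034, 0, -0.0037, 0]],
  ],
)

```text
time: 14.15
ee_pos: [0.6258, -0.0253, 0.0668]
tcp_rot: [176.6, -42.5, 2.2]
wrist_force: [-4.9, -4.2, -3.5]
opening: -0.0002
grasp_force: 2.7
```

Request:
play_rows(
  steps=[
    [[0.0041, 0, -0.0044, 0], [0.0041, 0, -0.0044, 0], [0.0041, 0, -0.0044, 0], [0.0041, 0, -0.0044, 0], [0.0041, 0, -0.0044, 0]],
  ],
)

```text
time: 14.57
ee_pos: [0.626, -0.0244, 0.0968]
tcp_rot: [176.5, -42.5, 2.2]
wrist_force: [-5.5, -4.6, -3.3]
opening: -0.0003
grasp_force: 3.2
```

```bash
python3 -c "
from h import *
o,r=st(); 
a=snap('scene')['img'][150:350,200:400]; w=snap('wrist')['img']
cv2.imwrite('pics/p2.png',np.hstack([cv2.resize(a,(400,400),interpolation=2),cv2.copyMakeBorder(cv2.resize(w,(400,300)),0,100,0,0,0)]))"
```

```text
14.5667 [ -1.9 -23.4 -42.2  28.6  -0.7 177. ] [ 0.626  -0.0244  0.0968] [176.5 -42.5   2.2] [-5.5 -4.6 -3.3]
[[ 0.737 -0.002  0.676]
 [ 0.028 -0.999 -0.034]
 [ 0.676  0.045 -0.736]]
```

View pics/p2.png

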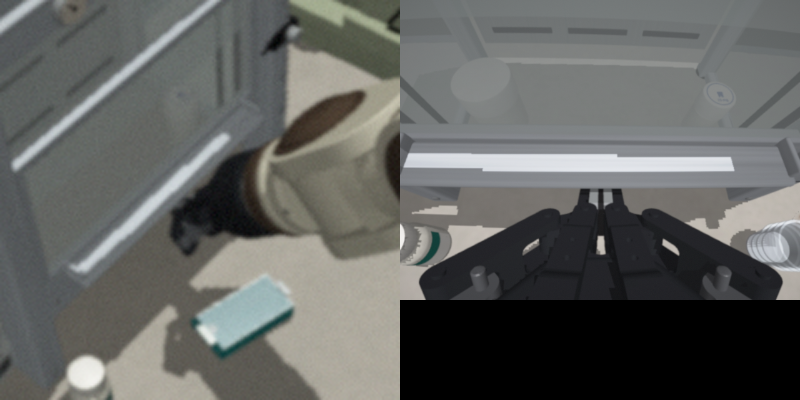

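The window is rising with the fingers at about 7 N. I'll continue to a little below the pointer.

Request:
play_rows(
  steps=[
    [[0.0041, 0.0003, -0.0044, 0], [0.0041, 0.0003, -0.0044, 0], [0.0041, 0.0003, -0.0044, 0], [0.0041, 0.0003, -0.0044, 0], [0.0041, 0.0003, -0.0044, 0]],
  ],
)

```text
time: 15.08
ee_pos: [0.6263, -0.0238, 0.1272]
tcp_rot: [176.6, -42.5, 2.2]
wrist_force: [-6.8, -1.5, -4.0]
opening: 0.0001
grasp_force: 3.9
```

Request:
play_rows(
  steps=[
    [[0.0041, 0.0003, -0.0044, 0], [0.0041, 0.0003, -0.0044, 0], [0.0041, 0.0003, -0.0044, 0], [0.0034, 0, -0.0037, 0], [0, 0, 0, 0]],
  ],
)

```text
time: 15.5
ee_pos: [0.6266, -0.0238, 0.1515]
tcp_rot: [176.6, -42.6, 2.2]
wrist_force: [-9.7, -1.2, -1.1]
opening: 0.0001
grasp_force: 3.7
```

```bash
python3 -c "
from h import *
o,r=st(); 
a=snap('scene')['img'][120:300,230:390]; w=snap('wrist','w3.png')['img'];t=snap('top','t3.png')['img']
cv2.imwrite('pics/p3.png',np.hstack([cv2.resize(a,(480,540),interpolation=2),cv2.copyMakeBorder(np.vstack([cv2.resize(w[150:330,400:640],(320,240)),cv2.resize(t[195:245,340:410],(320,229),interpolation=2)]),0,71,0,0,0)]))"
```

```text
15.5 [ -1.9 -25.2 -37.3  35.2  -0.6 176.9] [ 0.6266 -0.0238  0.1515] [176.6 -42.6   2.2] [-9.7 -1.2 -1.1]
[[ 0.735 -0.001  0.678]
 [ 0.029 -0.999 -0.033]
 [ 0.677  0.044 -0.735]]
```

View pics/p3.png

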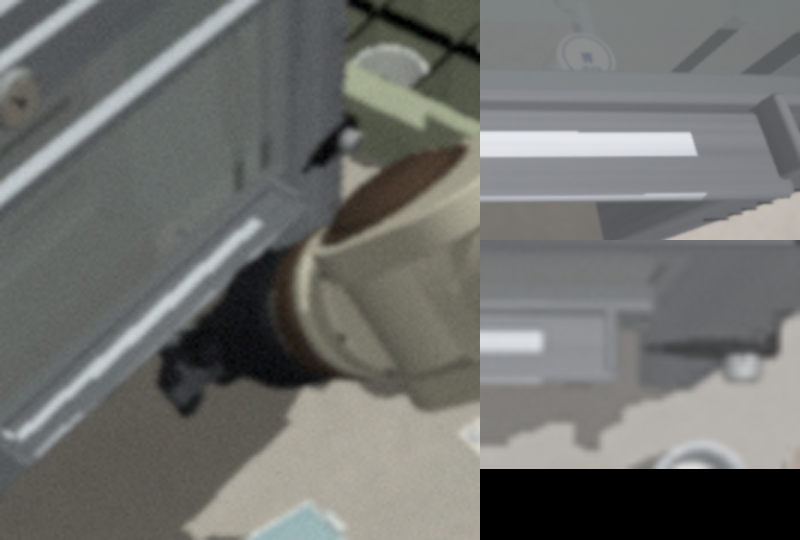

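The lip's right end (scene about (332,187)) is still roughly 15–20 mm below the pointer tip (scene about (332,176)). I'll enlarge both for a finer measurement.

```bash
python3 - <<'E'
from h import *
S=snap('scene','s3.png')['img'];s0=cv2.imread('pics/scene0.png');t=cv2.imread('pics/t3.png')
f=lambda im,x,y,w,h:cv2.convertScaleAbs(cv2.resize(im[y:y+h,x:x+w],(w*10,h*10),interpolation=cv2.INTER_CUBIC),alpha=1.3)
A=np.hstack([f(S,310,162,40,40),f(s0,310,202,40,30) if 0 else f(s0,310,200,40,40)])
cv2.imwrite('pics/p4.png',np.vstack([A,f(t,345,205,40,20) if 0 else np.hstack([f(t,345,214,40,20),f(t,365,208,40,20)])]))
E
```

```text
(no output)
```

View pics/p4.png

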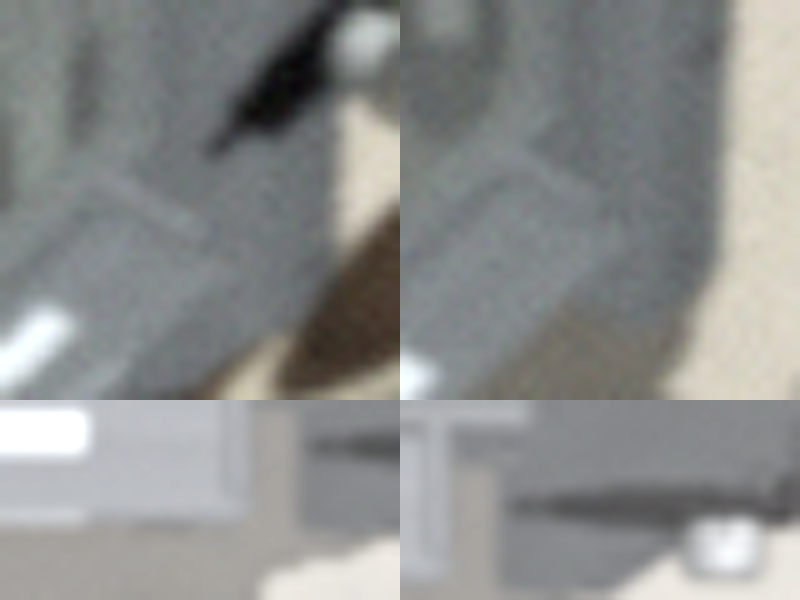

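The pointer tip is at scene (330.8,177.5) and top (376,218.7). The lip's front-right corner is at scene (333.2,188.5) and top (369.8,225.7); when closed it was at scene (332.8,223.5).

```bash
python3 - <<'E'
from h import *
T=bot.camera('top');S=bot.camera('scene')
m=tri(T,[[376,218.7]],S,[[330.8,177.5]])[0]
n=tri(T,[[369.8,225.7]],S,[[333.2,188.5]])[0]
c=tri(T,[[364.5,230.5]],S,[[332.8,223.5]])[0]
for p in(m,n,c): print(p.round(4),proj(T,p),proj(S,p))
# scene only, planes of constant y
o=np.array(S['xyz'])
for uv,y in(([330.8,177.5],-.1635),([333.2,188.5],-.1545),([332.8,223.5],-.1545)):
    d=rays(S,[uv])[0]; print(uv,(o+d*(y-o[1])/d[1]).round(4))
for uv,x in(([330.8,177.5],.633),([333.2,188.5],.623),([332.8,223.5],.623)):
    d=rays(S,[uv])[0]; print(uv,(o+d*(x-o[0])/d[0]).round(4))
E
```

```text
[ 0.6331 -0.1628  0.1932] [[376.03813716 218.75411672]] [[330.73415899 177.49656238]]
[ 0.6204 -0.1531  0.179 ] [[370.063352  226.0762041]] [[332.73694885 188.47591683]]
[ 0.6209 -0.1534  0.0765] [[364.87440763 231.0372818 ]] [[332.11571739 223.46354291]]
[330.8, 177.5] [ 0.6334 -0.1635  0.1925]
[333.2, 188.5] [ 0.6203 -0.1545  0.1779]
[332.8, 223.5] [ 0.62   -0.1545  0.0761]
[330.8, 177.5] [ 0.633  -0.163   0.1931]
[333.2, 188.5] [ 0.623  -0.158   0.1735]
[332.8, 223.5] [ 0.623  -0.1585  0.0705]
```

Request:
play_rows(
  steps=[
    [[0.002, 0, -0.0022, 0], [0.002, 0, -0.0022, 0], [0.002, 0, -0.0022, 0], [0.002, 0, -0.0022, 0], [0.002, 0, -0.0022, 0]],
  ],
)

```text
time: 16.22
ee_pos: [0.6267, -0.0235, 0.1657]
tcp_rot: [176.6, -42.6, 2.2]
wrist_force: [-4.6, -4.0, -4.1]
opening: -0.0
grasp_force: 3.1
```

Request:
play_rows(
  steps=[
    [[0, 0, 0, 0], [-0.004, 0, 0.0044, 0], [-0.004, 0, 0.0044, 0], [-0.012, 0, -0.005, 0], [-0.014, 0, -0.012, 0]],
  ],
)

```text
time: 16.63
ee_pos: [0.5969, -0.0235, 0.1478]
tcp_rot: [176.6, -42.6, 2.3]
wrist_force: [0.2, 0.2, -0.2]
opening: -0.0
grasp_force: 0.0
```

Request:
play_rows(
  steps=[
    [[-0.01, 0.01, -0.02, 0], [-0.01, 0.02, -0.028, 0], [0, 0.035, -0.02, 0], [0, 0.03, -0.02, 0], [0, 0, 0, 0]],
  ],
)

```text
time: 17.05
ee_pos: [0.5218, -0.121, 0.2095]
tcp_rot: [176.3, -43.1, 2.2]
wrist_force: [0.5, -0.1, 0.5]
opening: 0.0001
grasp_force: 0.0
```

```bash
python3 -c "
from h import *
o,r=st(); w=snap('wrist','w5.png');print(w['xyz'],w['attitude'],w['vfov'],w['D'])
print(proj(w,[[.633,-.1635,.19],[.623,-.1545,.19]]))
np.save('w5.npy',w,allow_pickle=True)"
```

```text
17.05 [-18.6 -40.  -39.3  48.5  10.5 164.7] [ 0.5218 -0.121   0.2095] [176.3 -43.1   2.2] [ 0.5 -0.1  0.5]
[[ 0.73  -0.006  0.684]
 [ 0.028 -0.999 -0.038]
 [ 0.683  0.047 -0.729]]
[ 0.4779089  -0.11273604  0.36384443] [-153.54823083   -2.64939334  -90.33194096] 69.19012401207785 [-0.06161483  0.          0.          0.          0.        ]
[[384.57875805 145.58742101]
 [372.14698277 157.1522832 ]]
```

View pics/w5.png

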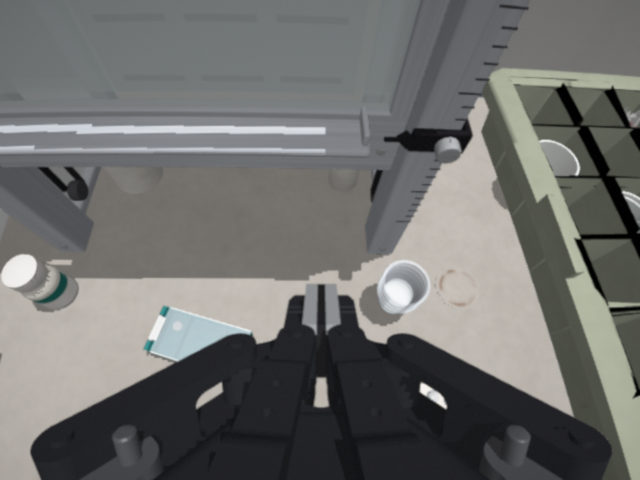

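The wrist view shows the pointer tip at (385,138) beside the lip's right end near (370,155), slightly above it. A second, lower view gives stereo.

Request:
play_rows(
  steps=[
    [[-0.013, 0, -0.001, 0], [-0.017, 0, -0.001, 0], [-0.017, 0, -0.001, 0], [-0.017, 0, -0.002, 0], [0, 0, 0, 0]],
  ],
)

```text
time: 17.52
ee_pos: [0.47, -0.117, 0.1591]
tcp_rot: [176.8, -42.3, 2.2]
wrist_force: [-0.2, -0.3, -0.8]
opening: -0.0
grasp_force: 0.0
```

```bash
python3 -c "
from h import *
o,r=st(); w=snap('wrist','w6.png');print(w['xyz'],w['attitude'])
np.save('w6.npy',w,allow_pickle=True)
a=cv2.imread('pics/w5.png');q=proj(w,[[.628,-.159,.186]])[0].astype(int);print(q)
b=w['img']
x,y=q[0]-25,max(0,q[1]-37);print(x,y)
f=lambda im,x,y:cv2.resize(im[y:y+75,x:x+50],(400,600),interpolation=2)
cv2.imwrite('pics/p7.png',np.hstack([f(a,350,115),f(b,x,y)]))"
```

```text
17.5167 [-21.3 -48.5 -48.   49.6  12.5 162.5] [ 0.47   -0.117   0.1591] [176.8 -42.3   2.2] [-0.2 -0.3 -0.8]
[[ 0.739  0.     0.674]
 [ 0.028 -0.999 -0.03 ]
 [ 0.673  0.041 -0.739]]
[ 0.4282043  -0.10983856  0.31412271] [-154.34754304   -2.32565497  -89.97392322]
[394  32]
369 0
```

View pics/p7.png

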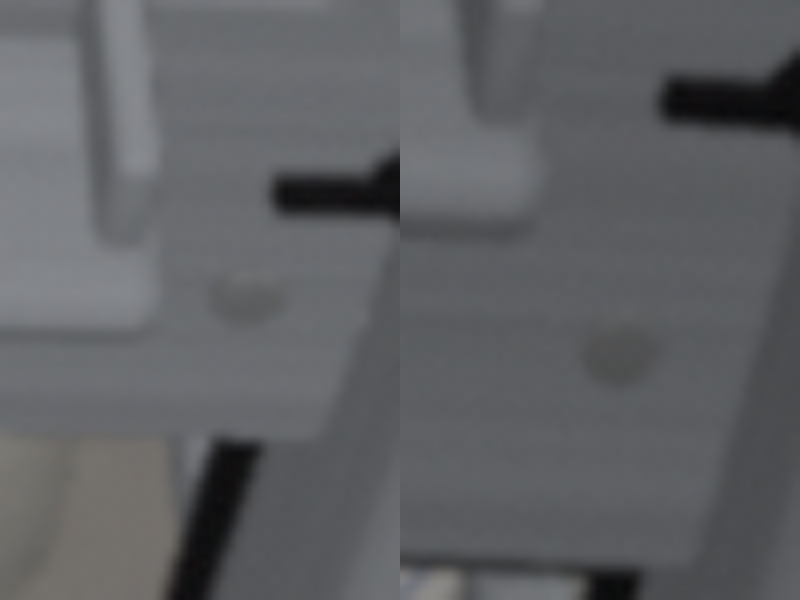

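In the left view the pointer tip is at (384.0,139.3) and the lip's lower front right corner at (369.4,156.0). In the right view the tip is at (401.5,12.3) and the corner at (386.2,28.7).

```bash
python3 - <<'E'
from h import *
a=np.load('w5.npy',allow_pickle=True).item();b=np.load('w6.npy',allow_pickle=True).item()
print(tri(a,[[384,139.3],[369.4,156]],b,[[401.5,12.3],[386.2,28.7]]).round(4))
for c,uvs in((a,[[384,139.3],[369.4,156]]),(b,[[401.5,12.3],[386.2,28.7]])):
    o=np.array(c['xyz'])
    for uv,x in zip(uvs,(.633,.6227)):
        d=rays(c,[uv])[0];print((o+d*(x-o[0])/d[0]).round(4))
E
```

```text
[[ 0.6339 -0.1621  0.1949]
 [ 0.623  -0.1526  0.191 ]]
[ 0.633  -0.1619  0.1959]
[ 0.6227 -0.1525  0.1914]
[ 0.633  -0.1618  0.1954]
[ 0.6227 -0.1526  0.1912]
```

```bash
python3 - <<'E'
from h import *
a=np.load('w5.npy',allow_pickle=True).item();b=np.load('w6.npy',allow_pickle=True).item()
print(tri(a,[[390,169.6]],b,[[405.2,70.6]]).round(4))
for c,uv in((a,[390,169.6]),(b,[405.2,70.6])):
    o=np.array(c['xyz']);d=rays(c,[uv])[0];print((o+d*(.653-o[0])/d[0]).round(4))
for c,x0,x1,y0,y1 in((a,355,367,138,176),(b,370,383,10,78)):
    g=c['img'][y0:y1,x0:x1].mean((1,2)); print([(y0+i,int(v)) for i,v in enumerate(g)])
# predicted rows: lip h
for h in(.1825,.1875,.1945):
    X=[[.623,-.148,h+.0035],[.623,-.148,h-.0035],[.653,-.148,h-.0535]]
    print(h,proj(a,X)[:,1].round(1),proj(b,X)[:,1].round(1))
E
```

```text
[[ 0.6517 -0.1799  0.1409]]
[ 0.653  -0.1804  0.1393]
[ 0.653  -0.1803  0.1399]
[(138, 117), (139, 117), (140, 118), (141, 119), (142, 119), (143, 119), (144, 120), (145, 123), (146, 127), (147, 130), (148, 133), (149, 133), (150, 134), (151, 135), (152, 133), (153, 130), (154, 127), (155, 120), (156, 104), (157, 99), (158, 108), (159, 110), (160, 110), (161, 111), (162, 111), (163, 110), (164, 108), (165, 105), (166, 104), (167, 105), (168, 105), (169, 104), (170, 108), (171, 109), (172, 110), (173, 109), (174, 109), (175, 109)]
[(10, 101), (11, 102), (12, 102), (13, 103), (14, 105), (15, 108), (16, 112), (17, 115), (18, 116), (19, 118), (20, 119), (21, 119), (22, 117), (23, 115), (24, 112), (25, 107), (26, 99), (27, 88), (28, 80), (29, 80), (30, 88), (31, 94), (32, 95), (33, 94), (34, 94), (35, 94), (36, 95), (37, 96), (38, 95), (39, 93), (40, 91), (41, 91), (42, 92), (43, 93), (44, 93), (45, 94), (46, 95), (47, 94), (48, 95), (49, 95), (50, 94), (51, 94), (52, 95), (53, 96), (54, 96), (55, 95), (56, 95), (57, 96), (58, 97), (59, 97), (60, 97), (61, 95), (62, 94), (63, 92), (64, 91), (65, 91), (66, 92), (67, 93), (68, 90), (69, 76), (70, 64), (71, 85), (72, 107), (73, 113), (74, 113), (75, 112), (76, 110), (77, 108)]
0.1825 [160.9 167.6 176.1] [36.3 46.9 80.6]
0.1875 [155.8 162.8 172.5] [28.3 39.4 75.2]
0.1945 [148.5 155.8 167.2] [16.7 28.3 67.4]
```

```bash
python3 - <<'E'
from h import *
S=bot.camera('scene');T=bot.camera('top');s0=cv2.imread('pics/scene0.png');t0=cv2.imread('pics/top0.png')
cv2.imwrite('pics/s8.png',S['img']);cv2.imwrite('pics/t8.png',T['img'])
for C,im0,(x,y,w,h) in((S,s0,(312,206,24,30)),(S,s0,(236,290,26,24)),(T,t0,(352,214,20,20)),(T,t0,(236,214,22,20))):
    tm=im0[y:y+h,x:x+w]; r=cv2.matchTemplate(C['img'][:,:],tm,cv2.TM_CCOEFF_NORMED)
    m=np.full_like(r,-1);m[max(0,y-60):y+20,x-30:x+31]=r[max(0,y-60):y+20,x-30:x+31]
    _,v,_,l=cv2.minMaxLoc(m); print('shift',l[0]-x,l[1]-y,round(v,3))
for pt in([.623,-.153,.0655],[.623,.107,.0655]):
  for h in(.1825,.188,.1945):
    q=[pt,[pt[0],pt[1],h]]
    print(pt[1],h,np.diff(proj(S,q),axis=0)[0].round(1),np.diff(proj(T,q),axis=0)[0].round(1))
print(proj(S,[[.623,-.153,.069],[.623,-.153,.198]]),proj(S,[[.633,-.162,.195],[.633,-.162,.189]]))
E
```

```text
shift -6 -34 0.607
shift -10 -39 0.747
shift 6 -7 0.716
shift 2 -35 0.621
-0.153 0.1825 [  0.5 -40. ] [ 6.  -6.1]
-0.153 0.188 [  0.5 -42. ] [ 6.4 -6.4]
-0.153 0.1945 [  0.5 -44.5] [ 6.7 -6.8]
0.107 0.1825 [ -8.  -37.3] [-9.5 -6.3]
0.107 0.188 [ -8.4 -39.2] [-10.   -6.7]
0.107 0.1945 [ -8.9 -41.5] [-10.6  -7.1]
[[331.16917874 225.51427889]
 [331.71830142 180.81539832]] [[330.49599717 177.07147351]
 [330.47409139 179.32744575]]
```

The lip is within about 1 mm of the pointer: two features (its lower edge and the rail's bottom edge) give a lip height of 0.194 m, and the pointer is at 0.195 m. The window stands. Next I move behind the cutter with the fingers part open for a stable two-point push.

Request:
play_rows(
  steps=[
    [[0.003, -0.012, 0.002, 0], [0.003, -0.024, 0.002, 0], [0.002, -0.027, 0, 0], [0.002, -0.027, 0, 0], [0.001, -0.016, 0, 0]],
  ],
  gripper=0.045,
)

```text
time: 18.08
ee_pos: [0.4929, -0.0116, 0.1662]
tcp_rot: [176.8, -42.3, 2.3]
wrist_force: [0.2, -0.2, -0.2]
opening: 0.045
grasp_force: 0.0
```

Request:
play_rows(
  steps=[
    [[-0.007, -0.0005, 0.007, 0], [-0.0135, -0.001, 0.0148, 0], [-0.0135, -0.001, 0.0148, 0], [-0.0135, -0.001, 0.0148, 0], [-0.007, -0.0005, 0.007, 0]],
  ],
)

```text
time: 18.5
ee_pos: [0.4918, -0.0133, 0.0819]
tcp_rot: [176.8, -41.9, 2.2]
wrist_force: [-0.5, -0.1, -0.9]
opening: 0.0448
grasp_force: 0.0
```

```bash
python3 - <<'E'
from h import *
o,r=st()
a=np.load('w5.npy',allow_pickle=True).item()
# cutter top corners from w5 pic and jar/vial bottoms
print(plane(a,[[167,306],[146,350],[250,331]],.02).round(4)); print(plane(a,[[135,193],[343,191]],0).round(4))
g=a['img'];h=cv2.cvtColor(g,cv2.COLOR_BGR2HSV)
E
```

```text
18.5 [ -0.9 -48.4 -56.6  39.8  -1.1 177.7] [ 0.4918 -0.0133  0.0819] [176.8 -41.9   2.2] [-0.5 -0.1 -0.9]
[[ 0.743  0.001  0.669]
 [ 0.029 -0.999 -0.03 ]
 [ 0.668  0.042 -0.743]]
[[ 0.5707  0.0249  0.02  ]
 [ 0.5275  0.0374  0.02  ]
 [ 0.5471 -0.06    0.02  ]]
[[ 0.7176  0.0996  0.    ]
 [ 0.7259 -0.1589  0.    ]]
```

Request:
play_rows(
  steps=[
    [[-0.011, 0, 0.003, 0], [-0.013, -0.001, 0.008, 0], [-0.012, -0.001, 0.011, 0], [-0.01, -0.001, 0.01, 0], [-0.006, -0.001, 0.006, 0]],
  ],
)

```text
time: 18.92
ee_pos: [0.4852, -0.0124, 0.0198]
tcp_rot: [176.8, -41.7, 2.2]
wrist_force: [0.3, 0.4, -0.2]
opening: 0.0452
grasp_force: 0.0
```

```bash
python3 - <<'E'
from h import *
o,r=st()
E
```

```text
18.9167 [ -0.7 -47.7 -63.1  32.8  -1.3 177.9] [ 0.4852 -0.0124  0.0198] [176.8 -41.7   2.2] [ 0.3  0.4 -0.2]
[[ 0.746  0.001  0.666]
 [ 0.028 -0.999 -0.031]
 [ 0.666  0.042 -0.745]]
```

Request:
play_rows(
  steps=[
    [[-0.003, 0, 0.002, 0], [-0.003, 0, 0.002, 0], [-0.0025, 0, 0.0022, 0], [0, 0, 0, 0], [0, 0, 0, 0]],
  ],
)

```text
time: 19.33
ee_pos: [0.4835, -0.0127, 0.0111]
tcp_rot: [176.8, -41.8, 2.2]
wrist_force: [-0.0, 0.0, -0.7]
opening: 0.0449
grasp_force: 0.0
```

Request:
play_rows(
  steps=[
    [[-0.0007, 0, 0.0007, 0], [-0.0007, 0, 0.0007, 0], [-0.0007, 0, 0.0007, 0], [0, 0, 0, 0], [0, 0, 0, 0]],
  ],
)

```text
time: 19.75
ee_pos: [0.4829, -0.0128, 0.0073]
tcp_rot: [176.8, -41.7, 2.2]
wrist_force: [-0.4, -0.4, 0.1]
opening: 0.0452
grasp_force: 0.0
```

```bash
python3 - <<'E'
from h import *
o,r=st()
a=snap('scene')['img'][200:350,240:400]; w=snap('wrist')['img']
cv2.imwrite('pics/p9.png',np.hstack([cv2.resize(a,(400,375),interpolation=2),cv2.copyMakeBorder(cv2.resize(w,(400,300)),0,75,0,0,0)]))
E
```

```text
19.75 [ -0.8 -47.6 -64.5  31.3  -1.2 177.8] [ 0.4829 -0.0128  0.0073] [176.8 -41.7   2.2] [-0.4 -0.4  0.1]
[[ 0.746  0.001  0.666]
 [ 0.028 -0.999 -0.031]
 [ 0.666  0.042 -0.745]]
```

Request:
play_rows(
  steps=[
    [[-0.0007, 0, 0.0007, 0], [-0.0007, 0, 0.0007, 0], [0, 0, 0, 0], [0, 0, 0, 0], [0, 0, 0, 0]],
  ],
)

```text
time: 20.27
ee_pos: [0.4828, -0.0129, 0.0054]
tcp_rot: [176.8, -41.8, 2.2]
wrist_force: [-0.1, 0.4, 0.3]
opening: 0.0451
grasp_force: 0.0
```

Request:
play_rows(
  steps=[
    [[0.002, 0, 0.002, 0], [0.003, 0, 0.0027, 0], [0.003, 0, 0.0027, 0], [0.003, 0, 0.0027, 0], [0.003, 0, 0.0027, 0]],
  ],
)

```text
time: 20.68
ee_pos: [0.5023, -0.0129, 0.0052]
tcp_rot: [176.8, -41.7, 2.2]
wrist_force: [-1.1, 0.1, -0.4]
opening: 0.0451
grasp_force: 0.4
```

Request:
play_rows(
  steps=[
    [[0.003, 0, 0.0027, 0], [0.003, 0, 0.0027, 0], [0.003, 0, 0.0027, 0], [0.003, 0, 0.0027, 0], [0.003, 0, 0.0027, 0]],
  ],
)

```text
time: 21.1
ee_pos: [0.5224, -0.0129, 0.0051]
tcp_rot: [176.8, -41.7, 2.2]
wrist_force: [-0.1, -0.2, -0.5]
opening: 0.045
grasp_force: 0.3
```

```bash
python3 - <<'E'
from h import *
o,r=st()
def cut(C,tag):
    h=cv2.cvtColor(C['img'],cv2.COLOR_BGR2HSV); m=cv2.inRange(h,(75,30,60),(100,255,255))
    ks=[k for k in cv2.findContours(m,0,2)[0] if cv2.contourArea(k)>60]
    for k in ks:
        p=plane(C,[k.reshape(-1,2).mean(0)],.02)[0]
        if .4<p[0]<.85 and abs(p[1])<.15:
            q=plane(C,k.reshape(-1,2),.02)[:,:2]; print(tag,cv2.contourArea(k),p.round(3),[np.round(v,3) for v in cv2.minAreaRect(q.astype(np.float32)*1000)],q.min(0).round(3),q.max(0).round(3))
for n in('wrist','top','scene'): cut(snap(n,n+'10.png'),n)
E
```

```text
21.1 [ -0.7 -37.5 -60.4  25.3  -1.3 177.8] [ 0.5224 -0.0129  0.0051] [176.8 -41.7   2.2] [-0.1 -0.2 -0.5]
[[ 0.746  0.001  0.666]
 [ 0.028 -0.999 -0.031]
 [ 0.666  0.042 -0.745]]
wrist 17608.0 [ 0.541 -0.     0.02 ] [array([547.993,  -2.95 ]), array([91.947, 51.312]), np.float64(89.07)] [ 0.522 -0.049] [0.574 0.043]
scene 861.5 [0.544 0.005 0.02 ] [array([544.422,  -0.679]), array([93.925, 52.72 ]), np.float64(87.255)] [ 0.519 -0.048] [0.573 0.046]
```

The cutter is squared up (about 89°, centre (0.548,−0.003), rear face near 0.523) and both fingers push it evenly. I'll continue straight under the window.

Request:
play_rows(
  steps=[
    [[0.003, 0, 0.0027, 0], [0.0037, 0, 0.0033, 0], [0.0037, 0, 0.0033, 0], [0.0037, 0, 0.0033, 0], [0.0037, 0, 0.0033, 0]],
  ],
)

```text
time: 21.67
ee_pos: [0.5465, -0.0129, 0.0053]
tcp_rot: [176.8, -41.8, 2.2]
wrist_force: [-1.7, -0.9, 0.9]
opening: 0.0449
grasp_force: 0.6
```

Request:
play_rows(
  steps=[
    [[0.0037, 0, 0.0033, 0], [0.0037, 0, 0.0033, 0], [0.0037, 0, 0.0033, 0], [0.0037, 0, 0.0033, 0], [0.0037, 0, 0.0033, 0]],
  ],
)

```text
time: 22.08
ee_pos: [0.5712, -0.0128, 0.0053]
tcp_rot: [176.8, -41.8, 2.2]
wrist_force: [-2.0, 1.0, 0.8]
opening: 0.0449
grasp_force: 0.8
```

Request:
play_rows(
  steps=[
    [[0.0037, 0, 0.0033, 0], [0.0037, 0, 0.0033, 0], [0.0037, 0, 0.0033, 0], [0.0037, 0, 0.0033, 0], [0.0037, 0, 0.0033, 0]],
  ],
)

```text
time: 22.5
ee_pos: [0.596, -0.0128, 0.0053]
tcp_rot: [176.8, -41.8, 2.2]
wrist_force: [-1.8, -0.2, 1.8]
opening: 0.0451
grasp_force: 0.8
```

```bash
python3 - <<'E'
from h import *
o,r=st()
C=snap('wrist','w11.png'); print(C['xyz'])
h=cv2.cvtColor(C['img'],cv2.COLOR_BGR2HSV); m=cv2.inRange(h,(75,30,60),(100,255,255))
k=max(cv2.findContours(m,0,2)[0],key=cv2.contourArea)
q=plane(C,k.reshape(-1,2),.02)[:,:2]; print(cv2.minAreaRect(q.astype(np.float32)*1000),q.min(0).round(3),q.max(0).round(3))
E
```

```text
22.5 [ -0.6 -22.4 -51.8  18.7  -1.4 177.9] [ 0.596  -0.0128  0.0053] [176.8 -41.8   2.2] [-1.8 -0.2  1.8]
[[ 0.745  0.001  0.667]
 [ 0.028 -0.999 -0.031]
 [ 0.666  0.042 -0.745]]
[ 0.55562388 -0.00559503  0.16064198]
((621.013427734375, -2.502655029296875), (91.99267578125, 51.17188262939453), 89.61372375488281) [ 0.595 -0.049] [0.647 0.043]
```

Request:
play_rows(
  steps=[
    [[0.0037, 0, 0.0033, 0], [0.0037, 0, 0.0033, 0], [0.0037, 0, 0.0033, 0], [0.0037, 0, 0.0033, 0], [0.0037, 0, 0.0033, 0]],
  ],
)

```text
time: 22.97
ee_pos: [0.6207, -0.0128, 0.0052]
tcp_rot: [176.8, -41.7, 2.2]
wrist_force: [-0.7, 0.1, 0.4]
opening: 0.0449
grasp_force: 0.3
```

Request:
play_rows(
  steps=[
    [[0.0037, 0, 0.0033, 0], [0.003, 0, 0.0027, 0], [0.003, 0, 0.0027, 0], [0.003, 0, 0.0027, 0], [0.003, 0, 0.0027, 0]],
  ],
)

```text
time: 23.38
ee_pos: [0.6417, -0.0128, 0.0052]
tcp_rot: [176.8, -41.8, 2.2]
wrist_force: [-0.6, 0.2, -0.0]
opening: 0.0449
grasp_force: 0.4
```

```bash
python3 - <<'E'
from h import *
o,r=st()
C=snap('wrist','w12.png'); print(C['xyz'])
h=cv2.cvtColor(C['img'],cv2.COLOR_BGR2HSV); m=cv2.inRange(h,(75,30,60),(100,255,255))
k=max(cv2.findContours(m,0,2)[0],key=cv2.contourArea)
q=plane(C,k.reshape(-1,2),.02)[:,:2]; print(cv2.minAreaRect(q.astype(np.float32)*1000),q.min(0).round(3),q.max(0).round(3))
E
```

```text
23.3833 [ -0.5 -14.5 -46.1  16.5  -1.4 178. ] [ 0.6417 -0.0128  0.0052] [176.8 -41.8   2.2] [-0.6  0.2 -0. ]
[[ 0.745  0.001  0.667]
 [ 0.028 -0.999 -0.031]
 [ 0.666  0.042 -0.745]]
[ 0.60140253 -0.00556234  0.16062094]
((666.6636962890625, -2.3627166748046875), (91.87705993652344, 51.1709098815918), 89.46717071533203) [ 0.641 -0.048] [0.693 0.043]
```

View pics/w12.png

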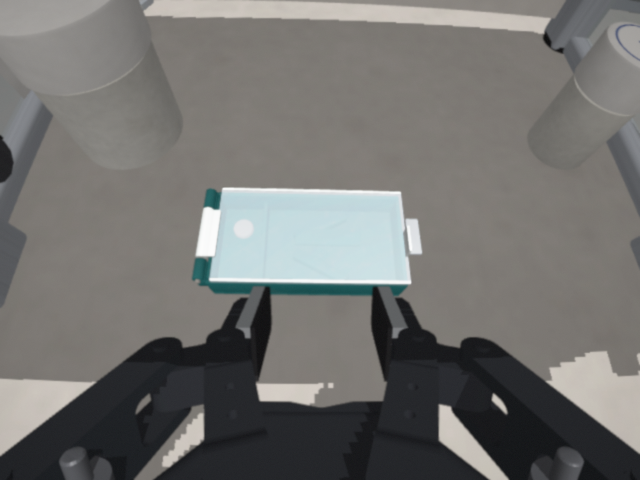

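The cutter is centred between the fingers, with its rear edge at (205–410, 292). The jar at left (right edge x≈182) and the vial at right stay clear of its path. I'll push the last 38 mm.

Request:
play_rows(
  steps=[
    [[0.0028, 0, 0.0025, 0], [0.0028, 0, 0.0025, 0], [0.0028, 0, 0.0025, 0], [0.0028, 0, 0.0025, 0], [0.0028, 0, 0.0025, 0]],
  ],
)

```text
time: 23.85
ee_pos: [0.6605, -0.0128, 0.0053]
tcp_rot: [176.8, -41.8, 2.2]
wrist_force: [-0.6, -1.0, 0.5]
opening: 0.0449
grasp_force: 0.5
```

Request:
play_rows(
  steps=[
    [[0.0028, 0, 0.0025, 0], [0.0028, 0, 0.0025, 0], [0.0028, 0, 0.0025, 0], [0.0028, 0, 0.0025, 0], [0.0028, 0, 0.0025, 0]],
  ],
)

```text
time: 24.27
ee_pos: [0.6793, -0.0128, 0.0053]
tcp_rot: [176.8, -41.8, 2.2]
wrist_force: [-0.7, 0.3, -0.0]
opening: 0.0452
grasp_force: 0.5
```

```bash
python3 - <<'E'
from h import *
o,r=st()
C=snap('wrist','w13.png'); print(C['xyz'])
h=cv2.cvtColor(C['img'],cv2.COLOR_BGR2HSV); m=cv2.inRange(h,(75,30,60),(100,255,255))
k=max(cv2.findContours(m,0,2)[0],key=cv2.contourArea)
q=plane(C,k.reshape(-1,2),.02)[:,:2]; print(cv2.minAreaRect(q.astype(np.float32)*1000),q.min(0).round(3),q.max(0).round(3))
S=snap('scene','s13.png')['img']
E
```

```text
24.2667 [ -0.5  -8.6 -41.3  15.4  -1.4 178. ] [ 0.6793 -0.0128  0.0053] [176.8 -41.8   2.2] [-0.7  0.3 -0. ]
[[ 0.745  0.001  0.667]
 [ 0.028 -0.999 -0.031]
 [ 0.666  0.042 -0.745]]
[ 0.63893479 -0.00553326  0.16064296]
((682.1173095703125, -1.62445068359375), (91.72200775146484, 15.392256736755371), 82.27566528320312) [ 0.679 -0.048] [0.695 0.043]
```

Request:
play_rows(
  steps=[
    [[0.0028, 0, 0.0025, 0], [0.0014, 0, 0.0013, 0], [0, 0, 0, 0], [-0.005, 0, -0.0045, 0], [-0.01, 0, -0.009, 0]],
  ],
)

```text
time: 24.78
ee_pos: [0.6646, -0.0128, 0.0056]
tcp_rot: [176.8, -41.8, 2.2]
wrist_force: [-0.1, -0.6, 0.8]
opening: 0.0449
grasp_force: 0.0
```

Request:
play_rows(
  steps=[
    [[-0.014, 0, -0.0125, 0], [-0.014, 0, -0.0125, 0], [-0.014, 0, -0.0125, 0], [-0.014, 0, -0.0125, 0], [-0.014, 0, -0.0125, 0]],
  ],
)

```text
time: 25.2
ee_pos: [0.5692, -0.0128, 0.0049]
tcp_rot: [176.8, -41.7, 2.2]
wrist_force: [0.5, -0.2, 0.8]
opening: 0.0452
grasp_force: 0.1
```

Request:
play_rows(
  steps=[
    [[-0.005, 0, -0.012, 0], [0.01, 0.02, -0.02, 0], [0.015, 0.03, -0.025, 0], [0.015, 0.03, -0.025, 0], [0.01, 0.02, -0.02, 0]],
  ],
)

```text
time: 25.62
ee_pos: [0.5358, -0.1096, 0.1184]
tcp_rot: [176.7, -42.0, 2.3]
wrist_force: [1.0, 0.8, 0.4]
opening: 0.0451
grasp_force: 0.0
```

```bash
python3 - <<'E'
from h import *
o,r=st()
C=snap('wrist','w14.png'); np.save('w14.npy',C,allow_pickle=True)
print(proj(C,[[.633,-.162,.195],[.623,-.148,.198],[.623,-.148,.191],[.653,-.148,.141]]).round(1))
h=cv2.cvtColor(C['img'],cv2.COLOR_BGR2HSV); m=cv2.inRange(h,(75,20,40),(105,255,255))
for k in cv2.findContours(m,0,2)[0]:
    if cv2.contourArea(k)>80:
        q=plane(C,k.reshape(-1,2),.02)[:,:2]; print(cv2.contourArea(k),q.min(0).round(3),q.max(0).round(3))
E
```

```text
25.6167 [-16.2 -37.  -47.3  38.4   9.  166.2] [ 0.5358 -0.1096  0.1184] [176.7 -42.    2.3] [1.  0.8 0.4]
[[ 0.743  0.001  0.669]
 [ 0.029 -0.999 -0.032]
 [ 0.669  0.043 -0.742]]
[[463.6  10.7]
 [435.8  15.8]
 [430.1  33.1]
 [393.8  83.5]]
213.0 [0.58  0.135] [0.605 0.149]
4674.0 [ 0.676 -0.053] [0.736 0.044]
```

The cutter is inside. I'll make a final closer check of the lip against the pointer, by numbers, from this nearer view.

```bash
python3 - <<'E'
from h import *
C=np.load('w14.npy',allow_pickle=True).item(); g=cv2.cvtColor(C['img'],cv2.COLOR_BGR2GRAY)
sub=g[0:45,440:520]; m=sub<50; ys,xs=np.where(m); x0=xs.min(); t=ys[(xs>=x0)&(xs<=x0+4)]; print('tip',440+x0,t.min(),t.max(),m.sum())
tip=[440+x0,(t.min()+t.max())/2]
for a,b in((400,424),):
    print([(i,int(v)) for i,v in enumerate(g[0:100,a:b].mean(1))])
o=np.array(C['xyz']);d=rays(C,[tip])[0]
for x in(.632,.633,.634): print('mark',(o+d*(x-o[0])/d[0]).round(4))
print(o)
for h in(.190,.192,.194,.196): print(h,proj(C,[[.623,-.143,h+.0035],[.623,-.143,h-.0035],[.653,-.143,h-.0535]]).round(1)[:,1])
E
```

```text
tip 463 6 13 1306
[(0, 116), (1, 117), (2, 118), (3, 119), (4, 119), (5, 120), (6, 120), (7, 120), (8, 120), (9, 120), (10, 120), (11, 121), (12, 121), (13, 120), (14, 120), (15, 122), (16, 123), (17, 123), (18, 124), (19, 125), (20, 126), (21, 125), (22, 124), (23, 122), (24, 121), (25, 119), (26, 118), (27, 116), (28, 112), (29, 104), (30, 96), (31, 89), (32, 85), (33, 84), (34, 89), (35, 97), (36, 101), (37, 101), (38, 100), (39, 100), (40, 100), (41, 101), (42, 102), (43, 102), (44, 103), (45, 102), (46, 100), (47, 98), (48, 97), (49, 98), (50, 99), (51, 99), (52, 99), (53, 100), (54, 101), (55, 101), (56, 101), (57, 100), (58, 101), (59, 101), (60, 101), (61, 100), (62, 100), (63, 100), (64, 102), (65, 103), (66, 103), (67, 103), (68, 102), (69, 101), (70, 102), (71, 104), (72, 104), (73, 104), (74, 104), (75, 103), (76, 102), (77, 100), (78, 99), (79, 97), (80, 97), (81, 97), (82, 98), (83, 99), (84, 100), (85, 97), (86, 83), (87, 65), (88, 80), (89, 104), (90, 111), (91, 111), (92, 109), (93, 108), (94, 106), (95, 104), (96, 102), (97, 100), (98, 99), (99, 97)]
mark [ 0.632  -0.1611  0.196 ]
mark [ 0.633  -0.1616  0.1954]
mark [ 0.634  -0.162   0.1949]
[ 0.4949387  -0.10216181  0.27363078]
0.19 [26.2 42.7 89.6]
0.192 [21.2 38.1 86.7]
0.194 [16.1 33.4 83.8]
0.196 [10.9 28.6 80.8]
```

```bash
python3 -c "
from h import *
print(bot.job_done())"
```

```text
the job is handed in; nothing more can be done
None
```

The job is handed in, with no result reported back: the window lip stands about 1–2 mm below the pointer by my last measurement, the cutter lies about 15 mm behind the window, and nothing else was moved. Early on, before any contact, joint 3 briefly read 70.79° against its 70.77° limit and the wrist force reached about 67–80 N.

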